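Put the play hob back in order: knob on its spindle, lid on the pan

ROBOT

A 6-joint arm with a two-finger parallel gripper is mounted at the origin on the work surface. World frame = base frame: x ahead of the robot, y to its left, z up, the work surface at z = 0. Lengths are in m, angles in rad, forces in N, time in s.
With the tool pointing down it reaches from about 0.375 to 0.975 m from the base axis. Payload 3.8 kg.
Tool frame: the origin (TCP) lies midway between the tips of the shut fingers; the grasp point (between the pads) lies 19 mm behind it; z points along the fingers, y is the line along which they close (so a half turn about z gives the same grasp; the last joint's range is limited). The gripper opens to 85 mm and grips with 20 to 120 N. Pads are 22 mm wide; open, the fingers measure 114 mm over their backs; the gripper's body (76 mm by 85 mm) begins 54 mm behind the grasp point. The pads swing forward as they close: fully open they stand 13 mm farther back than shut.
Start: joints at [-1.345, 0.264, 1.604, -0, 1.274, -0.037], TCP at [0.175, -0.652, 0.231] pointing down, gripper open.
Joint ranges: [-2.63, 2.63], [-0.94, 2.18], [0.31, 2.57], [-1.31, 4.45], [0, 2.66], [-2.55, 2.55]. Speed limits (rad/s): [2.57, 2.57, 3.14, 3.14, 3.14, 3.14].

INTERFACE

Orientations are given as a rotation vector (axis times angle).
In Python, from workcell import * gives the robot as it stands. The module is installed in compiled form; this text tells all that it offers.
- The arm moves only by the tool apply_moves, never from a script. Its arguments are lists of equal length, an entry for each row: "fingers": the opening, from 0 (shut) to 1 (fully open); "travel": the shift along the tool's x, y, z normalised to -1 to 1, where 1 is 0.05 m, a list of three; "rotation": the turn, a rotation vector about the tool's x, y, z normalised to -1 to 1, where 1 is 6 degrees, a list of three. In form: {"fingers": [fingers, ...], "travel": [[dx, dy, dz], ...], "rotation": [[ax, ay, az], ...]}. A call has 1 to 12 rows; each row shifts and turns the commanded pose from where the row before left it, along the tool's axes as they then stand; what a row does not reach is not made up. A row lasts 1/10 s, in which the tool goes at most 50 mm and 8.59 degrees, less where a joint would pass 70% of its speed; a pose out of reach is approached as far as the arm can. A call with a number of a shift or a turn outside -1 to 1 is refused whole. A call with a gripper value outside its range is refused whole. The fingers move at their own pace and stop on an object; "newtons" is the grip in N (left out, the last holds). Time passes only in rows, so rows that do not move let the fingers close. It gives the time, the measured TCP pose, the force, the opening and the grip force at its end, in the units of the state.
- read_state(): the state, without advancing time (a new reading comes with each control period).
- read_camera(name): name is "side" or "top"; returns a dict with "image" (480x640x3 uint8, red, green, blue), "fx", "fy", "cx", "cy" (pixels), "extrinsics" (4x4, takes a point from world to camera coordinates). Camera axes: x right, y down, z forward; pixel columns grow to the right and rows downward; lengths in m; the calibration is good to about 2 mm. A picture is of the moment at which its call begins. There is no depth.
- finish_job(): hands the job in; it is judged then, once.
Trained networks look in the newest picture that a camera, given by its name, has taken for a name from the list of things; names that differ only in an ending like _2 or _b are one class to them, and where a whole thing is asked for, a point or a joint stands for the part that bears it (a point fixed in the world has none). Each returns a list of dicts, best first, with "p" (0 to 1); they miss things now and then, are a little off and sometimes report something else, mostly with a low value. They report only what shows in the picture. A call takes as long as a camera call. They do not tell look-alikes from the thing itself.
- regions_of(camera, name): "mask" (480x640 bool, what is visible of it) and "bbox" ([left, top, width, height] in pixels, round what is visible of it).
- tip_of(camera, name): "location" ([column, row] in pixels: a listed point, or the origin of a listed thing).
The state is a dict: "time": time; "q": joint angles; "joint_vel": joint speeds; "joint_torque": joint torques, N m; "tool_pos": TCP position; "tcp_rot": TCP orientation; "wrist_force": force on the tool from outside, world axes, zero at the start; "torque": the same for the moment, N m; "width": opening from 0.0 (shut) to 1.0 (fully open); "grip_force": force on a finger pad.
Only numpy, scipy, OpenCV 4.12 (cv2) and the standard library are available. Lean on these libraries where they do the work, as an engineer would, in place of code of your own. Each camera call takes 0.05 s, during which the arm holds its last target. There are 200 camera calls.

TASK

One control knob of the toy hob has come off and is lying in the saucepan. First take it out and push it fully home on the bare square spindle (any of the four ways round that fit), then gently set the saucepan's own lid - the larger of the two lids on the table - on the pan so that it sits seated and level. Leave the saucepan on its ring, upright, and everything else where it is.

Things in the scene. Friction and masses are not known exactly. Their poses are not given: they have to be found in the camera images.
- knob: Loose wooden knob, 46 mm tall, standing upright in the saucepan. From below: 30 mm square block, 18 mm tall, with a 15.6 mm square bore (18 mm deep, open below, square to x and y); round collar, 44 mm diameter, 18-24 mm up; bar grip 40 mm long (along x), 14 mm thick (along y), 24-46 mm up. Origin: centre of the underside, z up.
- spindle_base (a point): Foot of the bare square metal spindle on the hob, on its axis, on a flat round plate (52 mm diameter, 3 mm thick) on which the knob's underside rests when home (knob origin at this point). Spindle 14 mm square, sides along this frame's x and y, 16 mm tall; its top 4 mm taper to 11 mm. z up.
- spindle (a joint): Turn of that spindle about its upright axis relative to the hob, rad, anticlockwise from above; stiff enough to stay where it is left, free to turn between -1.6 and 1.6.
- hob: White play hob, fixed, 220 (x) x 320 (y) x 53 mm tall; two flat rings, 124 mm diameter, tops at 55 mm, centred at x 35, y +80 and -80 mm. On top along its front edge (-x) two spindles: the bare one at x -78, y 55 mm, another at x -78, y -55 mm wearing a fixed knob like the loose one. Origin: centre of the underside.
- saucepan: Grey aluminium toy saucepan standing on one of the hob's rings (either one). Outer diameter 122, inner 116, 42 mm tall to the rim, inner floor 4 mm above the underside. Straight handle, 12 mm thick, along +x to 141 mm from the axis at about 38 mm height. Origin: centre of the underside, z up.
- lid: The saucepan's lid, plug down on the table: aluminium disc, 128 mm diameter, 5-8 mm up, over a plug of 108 mm diameter, 5 mm deep; central upright round grip, 20 mm diameter, 8-30 mm up. Origin: centre of the plug's underside, z up. Seated on the pan, its origin is 37 mm above the pan's origin.
- small_lid: Bystander: a smaller lid of the same kind, 84 mm in diameter, too small for the saucepan; on the table, in the one or the other of two places. Origin: centre of the underside.
- teacup: Bystander: white ceramic cup with a side handle (+y), 72 mm in diameter, 52 mm tall, handle out to 73 mm from the axis; on the hob's other ring. Origin: centre of the underside.
- stool: Bystander: yellow doll's stool, 64 mm in diameter, 70 mm tall. Origin: centre of the underside.
- armchair: Bystander: green doll's armchair, 100 x 100 mm, 110 mm tall. Origin: centre of the underside. (Behind it, at x 0.76 to 0.91 m, y -0.30 to -0.10 m, stands a fixed toy fridge, 200 mm tall.)
- bed: Bystander: blue doll's bed frame, 186 mm (x) x 94 mm (y), 81 mm tall. Origin: centre of the underside.
Mind the look-alikes: they are no part of the job. Of the things shaped like the knob, the wooden one is meant.

How it is judged:
On the way, in this order (a step that is already met when the one before it is completed fails the run):
1. the knob is fully home on the square spindle and let go (z of knob in the frame of spindle_base between -0.003 and 0.003 m and horizontal distance between knob and spindle_base below 0.003 m and angle between knob's own z axis and vertical below 0.07 rad and (angle between the x axis of knob and the x axis of spindle_base, either way round below 0.15 rad or angle between the x axis of knob and the y axis of spindle_base, either way round below 0.15 rad) and contact force between the fingers and knob below 0.1 N), for 0.2 s.
2. the larger lid sits seated and level on the saucepan and is let go (z of lid in the frame of saucepan between 0.034 and 0.04 m and horizontal distance between lid and saucepan below 0.007 m and angle between lid's own z axis and vertical below 0.04 rad and contact force between the fingers and lid below 0.1 N), for 0.2 s.
At the end, for the whole second after the job is handed in: Knob origin within 3 mm of spindle_base in height and sideways, upright within 0.07 rad, square to the spindle within 0.15 rad. Lid origin 34-40 mm above the saucepan's, within 7 mm of its axis, level within 0.04 rad. Both let go and still; saucepan upright, within 30 mm of its start (all of step 1 and all of step 2 and linear speed of each of lid, knob below 0.02 m/s and distance of saucepan from where it was at the start of the episode below 0.03 m and angle between saucepan's own z axis and vertical below 0.05 rad); the robot touches nothing.
It fails at once if the teacup, small lid, stool, armchair or bed is displaced by more than 20 mm (distance of any of teacup, small_lid, stool, armchair, bed from where it was at the start of the episode above 0.02 m).
It fails at once if the saucepan is shifted by more than 50 mm or tipped (distance of saucepan from where it was at the start of the episode above 0.05 m or angle between saucepan's own z axis and vertical above 0.3 rad).
It fails at once if the lid is banged or pressed hard onto the saucepan (over 40 N) (contact force between lid and saucepan above 40 N).
It also fails if it takes over 67 s, if anything falls off the work surface, if the arm or the gripper's body presses on something with over 40 N, if the wrist force passes 120 N, or if a joint passes its speed limit or range.

## Working session

There is one attempt and no reset: what is moved stays moved. The work goes in short steps, Python scripts to look and compute and a tool call to move; the robot and the scene stay as the last step left them, time stands still between calls to the robot, and variables do not carry over. Pictures are saved under pics/ and viewed, at most 10 in all, crops included, and the job is handed in when it is done.

Besides the shell and the picture viewer there is one more tool, called after ">>>" by a JSON object that holds its "method" and its "body", one argument or row to a line. apply_moves: Moves the arm, as the interface text tells. Scaled input: -1 to 1 covers 0.05 m each way for a shift and 6 degrees each way for a turn. Its arguments: {"type":"object","properties":{"fingers":{"type":"array","items":{"type":"number"}},"travel":{"type":"array","items":{"type":"array","items":{"type":"number"}}},"rotation":{"type":"array","items":{"type":"array","items":{"type":"number"}}},"newtons":{"type":"number"}},"required":["fingers","travel","rotation"]}

```bash
mkdir -p pics; cat > h.py <<'E'
from workcell import *
import numpy as np, cv2
from scipy.spatial.transform import Rotation as R
def ray(c,px):
    E=np.array(c["extrinsics"]);d=np.array([(px[0]-c["cx"])/c["fx"],(px[1]-c["cy"])/c["fy"],1.])
    Rm=E[:3,:3];return -Rm.T@E[:3,3],Rm.T@d
def at_z(c,px,z):
    o,d=ray(c,px);return o+d*(z-o[2])/d[2]
def proj(c,p):
    E=np.array(c["extrinsics"]);q=E[:3,:3]@np.array(p)+E[:3,3];return np.array([c["fx"]*q[0]/q[2]+c["cx"],c["fy"]*q[1]/q[2]+c["cy"]])
def save(c,n,box=None,s=1):
    im=c["image"][:,:,::-1]
    if box: im=im[box[1]:box[3],box[0]:box[2]]
    cv2.imwrite("pics/"+n,cv2.resize(im,None,fx=s,fy=s,interpolation=cv2.INTER_CUBIC))
E
python3 - <<'E'
from h import *
s=read_state();print(s["tool_pos"],s["tcp_rot"],R.from_rotvec(s["tcp_rot"]).as_matrix().round(3))
for n in("top","side"):
    c=read_camera(n);save(c,n+"0.png")
    print(n,c["fx"],np.array(c["extrinsics"]).round(3).tolist())
    for t in("knob","spindle_base","hob","saucepan","lid","small_lid","teacup"):
        a=[(np.round(r["location"],1).tolist(),round(r["p"],2)) for r in tip_of(n,t)]
        b=[(r["bbox"],round(r["p"],2)) for r in regions_of(n,t)]
        print(t,a,b)
E
```

```text
[ 0.17518645 -0.65109508  0.22993918] [-3.11227256e+00 -4.11235880e-01  2.90113589e-04] [[ 0.966  0.26  -0.   ]
 [ 0.26  -0.966  0.002]
 [ 0.    -0.002 -1.   ]]
top 597.4232494133254 [[-0.012, -1.0, 0.002, 0.057], [-0.996, 0.012, -0.086, 0.591], [0.086, -0.004, -0.996, 1.75], [0.0, 0.0, 0.0, 1.0]]
knob [([224.7, 243.7], 0.68), ([277.7, 192.7], 0.68), ([226.0, 296.9], 0.57), ([222.8, 217.8], 0.46), ([412.6, 228.2], 0.21)] [([215.1, 210.1, 15.9, 14.9], 0.62), ([266.3, 182.8, 11.7, 18.4], 0.6), ([263.4, 246.2, 12.0, 15.3], 0.56), ([216.3, 241.0, 14.3, 16.0], 0.49), ([216.3, 286.9, 14.9, 16.0], 0.44)]
spindle_base [([288.2, 291.3], 0.51)] []
hob [([300.8, 263.2], 0.74)] [([241.1, 215.9, 122.1, 96.0], 0.94)]
saucepan [([269.7, 252.9], 0.68)] [([248.0, 210.2, 45.1, 63.0], 0.85), ([453.9, 211.7, 49.6, 38.5], 0.75)]
lid [([439.2, 284.7], 0.64), ([384.8, 310.0], 0.54)] [([415.2, 259.1, 39.3, 47.1], 0.9)]
small_lid [([409.8, 226.5], 0.76)] [([401.4, 218.4, 30.5, 28.6], 0.66)]
teacup [([326.4, 244.0], 0.79)] [([315.8, 226.5, 27.6, 30.4], 0.92)]
side 605.7041871947198 [[0.961, -0.275, -0.005, -0
[... 244 characters left out ...]
 0.65), ([348.8, 201.4, 20.6, 21.2], 0.65), ([309.2, 173.6, 18.9, 18.4], 0.6), ([230.0, 187.9, 15.7, 21.3], 0.5)]
spindle_base [([253.9, 237.6], 0.64)] [([251.4, 228.5, 6.6, 4.4], 0.43), ([353.4, 334.0, 37.8, 35.2], 0.24)]
hob [([297.1, 255.8], 0.61)] [([228.0, 204.8, 136.6, 107.3], 0.64), ([306.3, 228.5, 41.0, 35.8], 0.21)]
saucepan [([289.3, 214.3], 0.73), ([254.5, 344.0], 0.29)] [([264.2, 187.1, 73.7, 43.5], 0.79), ([238.3, 313.8, 28.3, 42.7], 0.36)]
lid [([309.5, 393.1], 0.59)] [([281.5, 365.9, 57.9, 52.6], 0.93)]
small_lid [([371.5, 352.9], 0.57)] [([353.9, 336.0, 36.6, 31.1], 0.92)]
teacup [([320.9, 255.8], 0.95)] [([305.4, 230.5, 40.0, 34.8], 0.66), ([373.4, 373.6, 61.0, 73.3], 0.32)]
```

View pics/top0.png

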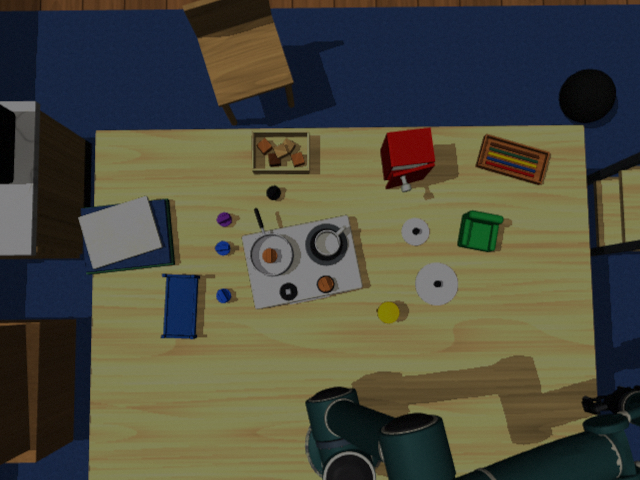

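```bash
python3 - <<'E'
import cv2,numpy as np
a=cv2.imread("pics/top0.png")[185:335,190:390];b=cv2.imread("pics/side0.png")[160:310,200:400]
f=lambda i:cv2.resize(i,None,fx=4,fy=4,interpolation=cv2.INTER_CUBIC)
cv2.imwrite("pics/tc.png",f(a));cv2.imwrite("pics/sc.png",f(b))
E
```

```text
(no output)
```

View pics/tc.png

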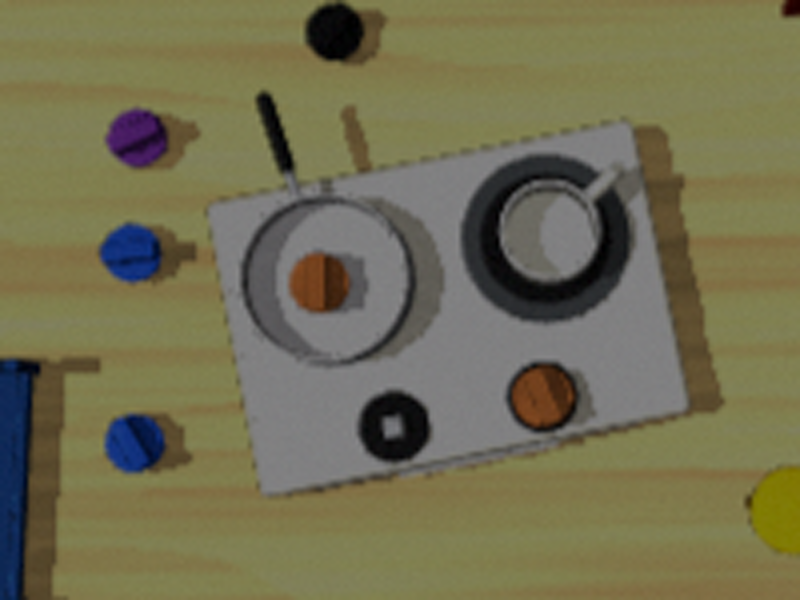

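View pics/sc.png

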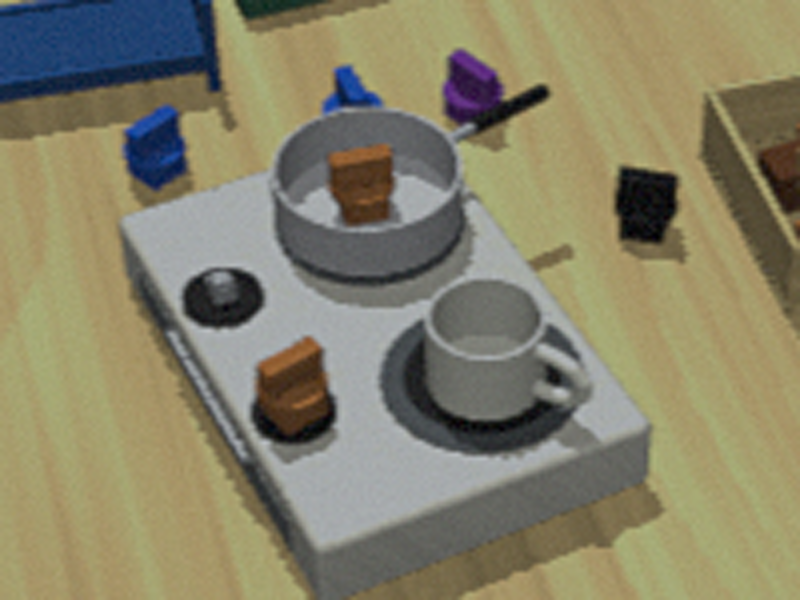

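The top view shows these knob look-alikes:
- blue (224,247)
- blue (224,296)
- purple (224,219)
- black (274,193)
- fixed wooden knob on the hob (325,284)
- loose wooden knob in the pan (270,255), which is my choice

The bare spindle is at (288,291). The larger lid is at (437,284) and the small one at (415,232). The pan stands on the left ring.

```bash
cat > m.py <<'E'
from h import *
from scipy.ndimage import label
def big(m):
    l,n=label(m);return l==(1+np.argmax([ (l==i).sum() for i in range(1,n+1)]))
def plate(c,box):
    x0,y0,x1,y1=box;g=cv2.cvtColor(c["image"],cv2.COLOR_RGB2GRAY)[y0:y1,x0:x1]
    g=cv2.resize(g,None,fx=4,fy=4,interpolation=cv2.INTER_CUBIC)
    m=big(g<70);cn=cv2.findContours(m.astype(np.uint8),cv2.RETR_EXTERNAL,cv2.CHAIN_APPROX_NONE)[0][0]
    e=cv2.fitEllipse(cv2.convexHull(cn));return np.array([(e[0][0]+.5)/4-.5+x0,(e[0][1]+.5)/4-.5+y0]),np.array(e[1])/4
E
python3 - <<'E'
from m import *
T=read_camera("top");S=read_camera("side")
for n,c,b in(("T",T,(275,278,302,305)),("S",S,(243,222,269,246))):
    p,a=plate(c,b);print(n,"plate",p,a,at_z(c,p,.056))
# hob corners top
cor=np.array([[208,205],[628,120],[688,408],[262,495]])/4+[190-.4,185-.4]
print("hob",[at_z(T,p,.053)[:2].round(4).tolist() for p in cor])
for c,n in((T,"top"),(S,"side")):
    hsv=cv2.cvtColor(c["image"],cv2.COLOR_RGB2HSV)
    for r in regions_of(n,"lid")[:1]+regions_of(n,"small_lid")[:1]+regions_of(n,"saucepan")[:1]:
        m=r["mask"];cn=max(cv2.findContours(m.astype(np.uint8),cv2.RETR_EXTERNAL,cv2.CHAIN_APPROX_NONE)[0],key=len)
        e=cv2.fitEllipse(cv2.convexHull(cn));print(n,r["bbox"],e,at_z(c,e[0],.008),at_z(c,e[0],.097))
    x0,y0=(255,240) if n=="top" else (278,190)
    sub=hsv[y0:y0+32,x0:x0+32];m=big((sub[...,0]<15)&(sub[...,1]>110));ys,xs=np.nonzero(m)
    p=[xs.mean()+x0,ys.mean()+y0];print(n,"knob",p,m.sum(),at_z(c,p,.09),at_z(c,p,.105))
def cr(c,x,y,h): return cv2.resize(c["image"][y-h:y+h,x-h:x+h,::-1],(400,300 if 0 else 400),interpolation=cv2.INTER_CUBIC)
g=np.vstack([np.hstack([cr(T,270,256,12),cr(T,288,291,12)]),np.hstack([cr(S,290,206,14),cr(S,255,234,14)])])
g=cv2.convertScaleAbs(g,alpha=1.5)
cv2.imwrite("pics/z.png",cv2.resize(g,(600,600)))
E
```

```text
T plate [288.18356609 291.25906944] [17.72828102 17.90768814] [0.45247416 0.15740817 0.056     ]
S plate [255.22697449 234.10378551] [14.47141171 19.95906258] [0.4491876  0.15511052 0.056     ]
hob [[0.6158, 0.2928], [0.675, -0.0155], [0.4635, -0.0559], [0.4043, 0.2537]]
top [399.5, 215.5, 29.2, 28.6] ((414.3521423339844, 230.59552001953125), (27.16682243347168, 27.422250747680664), 140.0474090576172) [ 0.63020491 -0.2203855   0.008     ] [ 0.62070414 -0.20662258  0.097     ]
top [247.9, 208.9, 40.6, 65.3] ((266.52850341796875, 242.94479370117188), (44.772621154785156, 69.69708251953125), 161.71649169921875) [0.59811719 0.22421049 0.008     ] [0.59021532 0.21581965 0.097     ]
top knob [np.float64(269.3952095808383), np.float64(255.4431137724551)] 167 [0.55488824 0.20841802 0.09      ] [0.55387289 0.20707479 0.105     ]
side [279.2, 363.0, 62.0, 54.1] ((309.0340270996094, 391.44317626953125), (55.45796585083008, 63.293426513671875), 84.9803695678711) [ 0.46564142 -0.28402534  0.008     ] [ 0.45207187 -0.33712338  0.097     ]
side [352.5, 334.1, 37.5, 32.6] ((371.3553161621094, 350.2601318359375), (32.333404541015625, 38.087806701660156), 98.56269073486328) [ 0.62301279 -0.22334062  0.008     ] [ 0.59660021 -0.28139113  0.097     ]
side [265.6, 182.5, 74.7, 48.8] ((301.3588562011719, 201.61363220214844), (45.35377502441406, 76.25086212158203), 65.666015625) [0.60491697 0.29660685 0.008     ] [0.57998118 0.19612356 0.097     ]
side knob [np.float64(290.2751677852349), np.float64(202.95973154362417)] 149 [0.55354271 0.20687628 0.09      ] [0.54976243 0.18989851 0.105     ]
```

View pics/z.png

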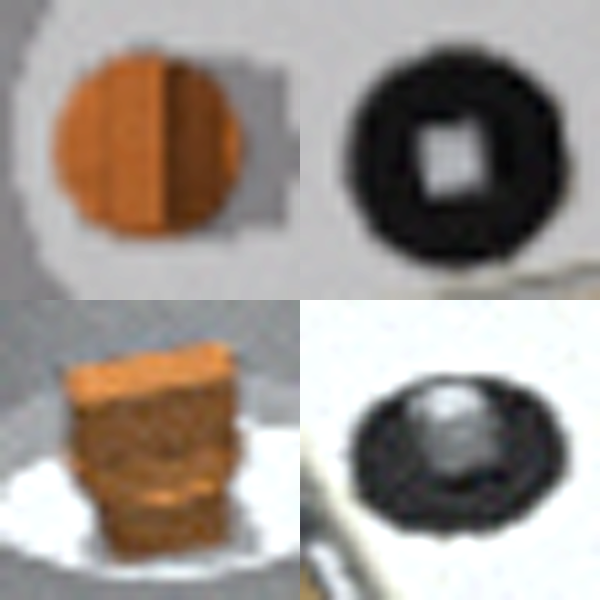

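The crop confirms it: a wooden knob stands in the pan at top px (269.4,255.4), with its bar running along world x. The spindle's square is turned about +9°, at px (288.2,291.3).

>>> {"method": "apply_moves", "body": {
  "fingers": [0.5,0.5,0.5,0.5,0.5,0.5,0.5,0.5,0.5,0.5,0.5,0.5],
  "travel": [
    [0,0,0],
    [0,0,0],
    [0,0,0],
    [0.32,-0.72,0],
    [0.32,-0.72,0],
    [0.32,-0.72,0],
    [0.32,-0.72,0],
    [0.32,-0.72,0],
    [0.32,-0.72,0],
    [0.32,-0.72,0],
    [0.32,-0.72,0],
    [0.32,-0.72,0]
  ],
  "rotation": [
    [0,0,1],
    [0,0,1],
    [0,0,0.52],
    [0,0,0],
    [0,0,0],
    [0,0,0],
    [0,0,0],
    [0,0,0],
    [0,0,0],
    [0,0,0],
    [0,0,0],
    [0,0,0]
  ],
  "newtons": 40
}}

```text
time: 3.1
tool_pos: [0.3201, -0.3265, 0.2315]
tcp_rot: [3.141, -0.002, 0.001]
wrist_force: [1.3, -0.6, 0.2]
width: 0.504
grip_force: 0.0
```

```bash
python3 - <<'E'
from m import *
c=read_camera("top")
g=cv2.cvtColor(c["image"],cv2.COLOR_RGB2GRAY)
def up(b):
    x0,y0,x1,y1=b;return cv2.resize(g[y0:y1,x0:x1],None,fx=8,fy=8,interpolation=cv2.INTER_CUBIC)
u=up((281,284,296,299));m=big(u>100);  # spindle bright square
cn=cv2.findContours(m.astype(np.uint8),0,1)[0];k=max(cn,key=cv2.contourArea);print("spindle",cv2.minAreaRect(k),u.max())
s=read_state();print(s["tool_pos"],s["q"],R.from_rotvec(s["tcp_rot"]).as_matrix().round(3))
hsv=cv2.cvtColor(c["image"],cv2.COLOR_RGB2HSV)
b=(405,255,470,315);w=(hsv[b[1]:b[3],b[0]:b[2],1]<50)
m=big(w);k=max(cv2.findContours(m.astype(np.uint8),0,cv2.CHAIN_APPROX_NONE)[0],key=len)
e=cv2.fitEllipse(cv2.convexHull(k));print("lid",e,at_z(c,np.array(e[0])+b[:2],.008),tip_of("top","lid")[:2])
# pan rim: dark outline vs.
E
```

```text
spindle ((57.5, 62.5), (31.0, 29.0), 90.0) 135
[ 0.32170712 -0.32168638  0.2312562 ] [-0.84359447 -0.16198513  2.05037838  0.0047681   1.25520258  0.72539842] [[ 1.     0.     0.002]
 [ 0.    -1.     0.005]
 [ 0.002 -0.005 -1.   ]]
lid ((31.110553741455078, 28.456012725830078), (42.42319107055664, 43.10095977783203), 132.7360382080078) [ 0.4707999  -0.28142746  0.008     ] [{'location': [438.7, 282.6], 'p': 0.92}]
```

>>> {"method": "apply_moves", "body": {
  "fingers": [0.5,0.5,0.5,0.5,0.5,0.5,0.5,0.5,0.5,0.5,0.5,0.5],
  "travel": [
    [0.39,-0.885,0],
    [0.39,-0.885,0],
    [0.39,-0.885,0],
    [0.39,-0.885,0],
    [0.39,-0.885,0],
    [0.39,-0.885,0],
    [0.39,-0.885,0],
    [0.39,-0.885,0],
    [0.39,-0.885,0],
    [0.39,-0.885,0],
    [0.39,-0.885,0],
    [0.39,-0.885,0]
  ],
  "rotation": [
    [0,0,0],
    [0,0,0],
    [0,0,0],
    [0,0,0],
    [0,0,0],
    [0,0,0],
    [0,0,0],
    [0,0,0],
    [0,0,0],
    [0,0,0],
    [0,0,0],
    [0,0,0]
  ]
}}

```text
time: 4.4
tool_pos: [0.5555, 0.2041, 0.2314]
tcp_rot: [3.141, -0.002, 0.001]
wrist_force: [1.2, 0.5, 0.6]
width: 0.5
grip_force: 0.0
```

>>> {"method": "apply_moves", "body": {
  "fingers": [0.5,0.5,0.5],
  "travel": [
    [0,0,0.5],
    [0,0,0.5],
    [0,0,0]
  ],
  "rotation": [
    [0,0,0],
    [0,0,0],
    [0,0,0]
  ]
}}

```text
time: 4.7
tool_pos: [0.552, 0.2018, 0.1769]
tcp_rot: [3.139, -0.001, -0.012]
wrist_force: [-0.3, -1.4, -0.8]
width: 0.498
grip_force: 0.0
```

```bash
python3 - <<'E'
from h import *
s=read_state();print(s["time"],s["tool_pos"],s["q"],R.from_rotvec(s["tcp_rot"]).as_matrix().round(3))
c=read_camera("side");save(c,"s1.png",(200,100,400,260),4)
p=np.array(s["tool_pos"]);print(proj(c,p))
E
```

```text
4.7 [0.55197192 0.20181266 0.17685624] [ 3.08371013e-01  1.45626240e-01  1.84843170e+00 -4.22058460e-04
  1.15550439e+00  1.87982013e+00] [[ 1.    -0.    -0.007]
 [-0.    -1.    -0.003]
 [-0.007  0.003 -1.   ]]
[288.93214474 177.33465474]
```

View pics/s1.png

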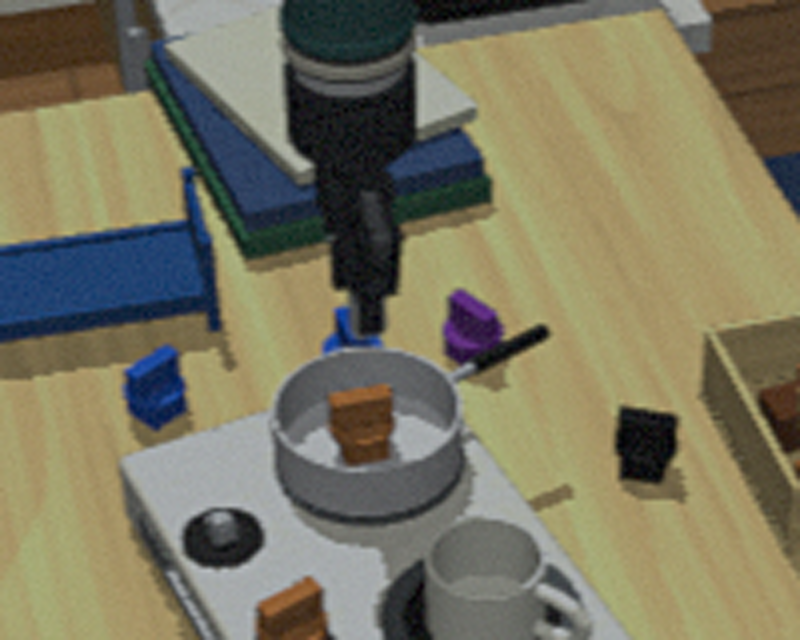

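The picture shows the open fingers above and behind the pan, with the near fingertip at about px (292,182). That matches the side projection of the TCP to within 1 mm. The top camera sits about 3 mm off, so I'll trust the side view more. Next I move into line and descend in stages.

>>> {"method": "apply_moves", "body": {
  "fingers": [0.5,0.5,0.5,0.5],
  "travel": [
    [0,0,0.5],
    [0,-0.05,0.5],
    [0,0,0],
    [0,0,0]
  ],
  "rotation": [
    [0,0,0],
    [0,0,0],
    [0,0,0],
    [0,0,0]
  ]
}}

```text
time: 5.15
tool_pos: [0.555, 0.2048, 0.1325]
tcp_rot: [-3.141, 0.003, -0.001]
wrist_force: [0.3, 0.7, -0.0]
width: 0.503
grip_force: 0.0
```

```bash
python3 - <<'E'
from h import *
s=read_state();print(s["time"],s["tool_pos"],s["joint_vel"],R.from_rotvec(s["tcp_rot"]).as_matrix().round(3))
E
```

```text
5.15 [0.55497699 0.20483374 0.13254663] [ 0.00359579 -0.01592228 -0.02425104  0.00288158 -0.00449388  0.00053453] [[ 1.    -0.002  0.001]
 [-0.002 -1.     0.   ]
 [ 0.001 -0.    -1.   ]]
```

>>> {"method": "apply_moves", "body": {
  "fingers": [0.5,0.5,0.5,0.5,0.0,0.0,0.0,0.0,0.0,0.0],
  "travel": [
    [-0.04,-0.03,0.3],
    [0,0,0.3],
    [0,0,0.3],
    [0,0,0],
    [0,0,0],
    [0,0,0],
    [0,0,0],
    [0,0,0],
    [0,0,0],
    [0,0,0]
  ],
  "rotation": [
    [0,0,0],
    [0,0,0],
    [0,0,0],
    [0,0,0],
    [0,0,0],
    [0,0,0],
    [0,0,0],
    [0,0,0],
    [0,0,0],
    [0,0,0]
  ],
  "newtons": 40
}}

```text
time: 6.15
tool_pos: [0.5525, 0.2068, 0.0866]
tcp_rot: [-3.141, 0.002, -0.001]
wrist_force: [-0.9, 1.6, 0.7]
width: 0.151
grip_force: 44.8
```

>>> {"method": "apply_moves", "body": {
  "fingers": [0,0,0,0,0,0,0,0,0,0,0],
  "travel": [
    [0,0,-0.5],
    [0,0,-0.6],
    [0,0,-0.5],
    [-0.5,0.25,0],
    [-0.5,0.25,0],
    [-0.5,0.25,0],
    [-0.56,0.28,0],
    [0,0,0],
    [0,0,0.4],
    [0,0,0.4],
    [0,0,0]
  ],
  "rotation": [
    [0,0,0],
    [0,0,0],
    [0,0,0],
    [0,0,0],
    [0,0,0],
    [0,0,0],
    [0,0,-0.75],
    [0,0,-0.75],
    [0,0,0],
    [0,0,0],
    [0,0,0]
  ]
}}

```text
time: 7.25
tool_pos: [0.4467, 0.1546, 0.1238]
tcp_rot: [3.131, 0.245, -0.008]
wrist_force: [0.0, 0.2, -0.1]
width: 0.154
grip_force: 44.9
```

```bash
cat > look.py <<'E'
from m import *
import sys
s=read_state();p=np.array(s["tool_pos"]);M=R.from_rotvec(s["tcp_rot"]).as_matrix();print(s["time"],p,M.round(3).tolist(),s["width"],s["grip_force"],s["wrist_force"])
T=read_camera("top");S=read_camera("side")
def cr(c,x,y,h): return cv2.convertScaleAbs(cv2.resize(c["image"][y-h:y+h,x-h:x+h,::-1],(400,400),interpolation=cv2.INTER_CUBIC),alpha=1.4)
q=proj(S,[.451,.156,.075]).astype(int)
cv2.imwrite("pics/"+sys.argv[1],np.hstack([cr(S,q[0],q[1]-6,22),cr(T,286,291,22)]));print("side crop origin",q[0]-22,q[1]-28,"scale",400/44)
E
python3 look.py k1.png
```

```text
7.25 [0.44673908 0.15463428 0.12380596] [[0.988, 0.155, -0.005], [0.155, -0.988, -0.001], [-0.005, 0.001, -1.0]] 0.15424667679607412 44.94539737701416 [ 0.0007576   0.18126499 -0.05291783]
side crop origin 233 200 scale 9.090909090909092
```

View pics/k1.png

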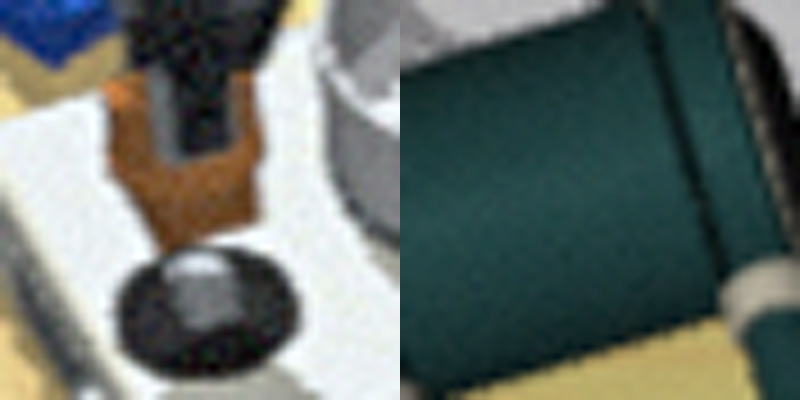

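Side crop: the knob is held upright just above the spindle, with the block's lower corner at (170,247) and the plate centred near (208,312). The top view is blocked by the arm. I'll fit the knob model to the side image to get the offset between knob and plate.

```bash
cat > fit.py <<'E'
from m import *
from scipy.optimize import minimize
s=read_state();p=np.array(s["tool_pos"]);M=R.from_rotvec(s["tcp_rot"]).as_matrix();yaw=np.arctan2(M[1,0],M[0,0])
S=read_camera("side");F=6
q=proj(S,[.451,.156,.085]).astype(int);x0,y0=q[0]-24,q[1]-24
im=cv2.resize(S["image"][y0:y0+48,x0:x0+48],None,fx=F,fy=F,interpolation=cv2.INTER_CUBIC)
hsv=cv2.cvtColor(im,cv2.COLOR_RGB2HSV);br=(hsv[...,0]<17)&(hsv[...,1]>110)&(hsv[...,2]>40);br=big(br)
wh=(hsv[...,1]<60)&(hsv[...,2]>110)
a=np.linspace(0,2*np.pi,32)
box=lambda X,Y,z0,z1:[(x,y,z) for x in(-X,X) for y in(-Y,Y) for z in(z0,z1)]
parts=[box(.015,.015,0,.018),[(.022*np.cos(t),.022*np.sin(t),z) for t in a for z in(.018,.024)],box(.02,.007,.024,.046)]
Rz=R.from_euler("z",yaw).as_matrix();kz=p[2]-.0276
def ren(x,y):
    m=np.zeros(br.shape,np.uint8)
    for P in parts:
        u=np.array([proj(S,Rz@np.array(v)+[x,y,kz]) for v in P]);u=((u-[x0,y0]+.5)*F-.5)
        h=cv2.convexHull((u*16).round().astype(np.int32));cv2.fillConvexPoly(m,h,255,cv2.LINE_AA,4)
    return m/255.
cost=lambda v:(br*(1-ren(*v))).sum()+(wh*ren(*v)).sum()
r=min((minimize(cost,[p[0]+dx,p[1]+dy],method="Nelder-Mead",options=dict(initial_simplex=[[p[0]+dx,p[1]+dy],[p[0]+dx+.004,p[1]+dy],[p[0]+dx,p[1]+dy+.004]])) for dx in(-.003,.003) for dy in(-.003,.003)),key=lambda r:r.fun)
kxy=r.x;print("t",s["time"],"tcp",p,"yaw",np.degrees(yaw),"knob fit",kxy,r.fun,br.sum())
pl=np.array([.44919,.15511])
try:
    pp,ax=plate(S,(243,222,269,246));print("plate now",at_z(S,pp,.056),ax)
except Exception as e: print(e)
d=np.r_[pl-kxy,0];print("knob-tcp in tool",M.T@np.r_[kxy-p[:2],0],"move world",d,"tool units",(M.T@d)/.05)
E
python3 fit.py
```

```text
t 7.35 tcp [0.44894762 0.15527724 0.12626782] yaw 8.934544869800282 knob fit [0.44958315 0.15864943] 537.878431372549 5526
plate now [0.44920152 0.15493012 0.056     ] [14.6058588  19.90375519]
knob-tcp in tool [ 1.15153775e-03 -3.23257232e-03 -1.35965055e-06] move world [-0.00039315 -0.00353943  0.        ] tool units [-1.87614675e-02  6.87085020e-02  2.36966310e-05]
```

```bash
python3 - <<'E'
src=open("fit.py").read()
a,b=src.split("cost=lambda")
a=a.replace("[.451,.156,.085]","[.471,.046,.08]").replace("kz=p[2]-.0276","kz=.056")
exec(a)
def ren2(x,y,t):
    global Rz
    Rz=R.from_euler("z",t).as_matrix();return ren(x,y)
cost=lambda v:(br*(1-ren2(*v))).sum()+(wh*ren2(*v)).sum()
best=[]
for t in np.radians(np.arange(-90,90,15)):
    i=np.array([.4694,.0470,t]);r=minimize(cost,i,method="Nelder-Mead",options=dict(initial_simplex=[i,i+[.004,0,0],i+[0,.004,0],i+[0,0,.2]],maxiter=120));best.append((r.fun,r.x))
best.sort(key=lambda z:z[0])
for f,x in best[:3]: print(f,x[:2],np.degrees(x[2]),"expected",.4492+.0202,.1550-.1081,br.sum())
E
```

```text
115.68627450980392 [0.46799341 0.04567459] 23.21507536283244 expected 0.4694 0.0469 10554
115.8156862745098 [0.46798411 0.04564185] 23.240499755039718 expected 0.4694 0.0469 10554
115.9607843137255 [0.46799155 0.04572754] 23.52324790174584 expected 0.4694 0.0469 10554
```

```bash
python3 - <<'E'
src=open("fit.py").read()
a,b=src.split("cost=lambda")
exec(a)
wh=big(wh)
cost=lambda v:(br*(1-ren(v[0],v[1]))).sum()+(wh*ren(v[0],v[1])).sum()
def go(c,i):
    return minimize(c,i,method="Nelder-Mead",options=dict(initial_simplex=[i,i+[.003,0],i+[0,.003]]))
r=min((go(cost,p[:2]+np.array(d)) for d in((-.003,-.003),(.003,.003),(0,0))),key=lambda r:r.fun)
print("xy fit",r.x,r.fun,"in tool",M.T@np.r_[r.x-p[:2],0])
def c2(v):
    global kz
    kz=p[2]-.0276+v[1];x=p[:2]+v[0]*M[:2,0];return cost(x)
r=min((go(c2,np.array(d)) for d in((-.003,-.003),(.003,.003),(0,0))),key=lambda r:r.fun);print("u,dz",r.x,r.fun)
print(p)
m=ren(*(p[:2]+r.x[0]*M[:2,0]));o=im.copy();o[br]=[255,128,0];o[wh]=[255,255,255]
cn=cv2.findContours((m>.5).astype(np.uint8),0,1)[0];cv2.drawContours(o,cn,-1,(255,0,255),1);cv2.imwrite("pics/f.png",cv2.resize(np.hstack([im,o])[:,:,::-1],(800,400)))
E
```

```text
xy fit [0.45090607 0.15901792] 524.7882352941176 in tool [ 1.32669331e-03 -3.21026373e-03  2.98130294e-06]
u,dz [0.00035074 0.00309088] 548.356862745098
[0.45009434 0.15564049 0.1273954 ]
```

View pics/f.png

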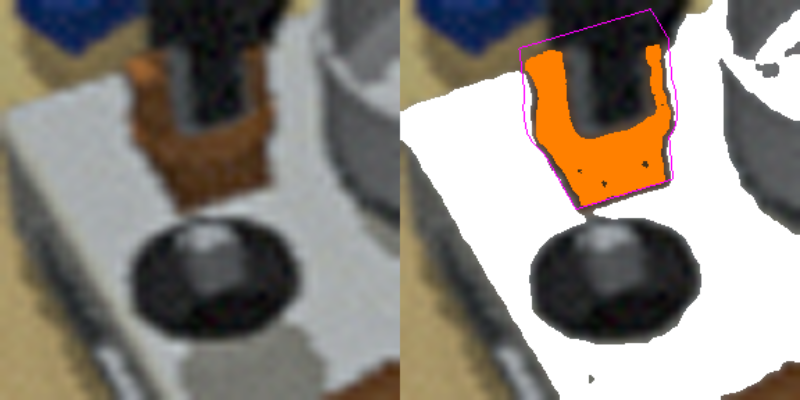

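Side crop: the fitted outline sits right on the knob's lower edges. There's still about ±1.6 mm of doubt in y, and the taper allows about 2.3 mm. I'll move to the middle estimate and lower it gently, watching the force.

>>> {"method": "apply_moves", "body": {
  "fingers": [0,0,0,0,0,0,0,0],
  "travel": [
    [-0.045,0.058,0.2],
    [0,0,0.2],
    [0,0,0.06],
    [0,0,0],
    [0,0,0.06],
    [0,0,0.06],
    [0,0,0],
    [0,0,0]
  ],
  "rotation": [
    [0,0,0],
    [0,0,0],
    [0,0,0],
    [0,0,0],
    [0,0,0],
    [0,0,0],
    [0,0,0],
    [0,0,0]
  ]
}}

```text
time: 8.3
tool_pos: [0.4481, 0.1523, 0.0988]
tcp_rot: [-3.132, -0.245, -0.001]
wrist_force: [-3.3, -1.3, 7.8]
width: 0.153
grip_force: 46.1
```

>>> {"method": "apply_moves", "body": {
  "fingers": [0,0,0,0,0],
  "travel": [
    [-0.02,0.005,0],
    [-0.02,0.005,0.02],
    [0,0,0.02],
    [0,0,0],
    [0,0,0]
  ],
  "rotation": [
    [0,0,0],
    [0,0,0],
    [0,0,0],
    [0,0,0],
    [0,0,0]
  ]
}}

```text
time: 8.8
tool_pos: [0.4479, 0.1522, 0.0985]
tcp_rot: [-3.131, -0.245, -0.007]
wrist_force: [-3.5, -1.2, 14.8]
width: 0.152
grip_force: 47.1
```

```bash
sed -e 's/kz=p\[2\]-.0276/kz=.0718/' -e 's/^wh=.*/&;wh=big(wh)/' fit.py > fit2.py; python3 fit2.py; python3 -c "
from h import *
s=read_state();print(s['torque'],s['wrist_force'])"
```

```text
t 8.8 tcp [0.44792516 0.15220252 0.09854917] yaw 8.938304215698281 knob fit [0.44872053 0.14973707] 683.5372549019608 5928
plate now [0.44810173 0.16526575 0.056     ] [18.93679428 23.17492104]
knob-tcp in tool [ 4.02644418e-04  2.55907963e-03 -2.98593809e-07] move world [0.00046947 0.00537293 0.        ] tool units [ 0.02597111 -0.10469458  0.00020962]
[-0.0536802   0.64989227  0.01890095] [-3.30774642 -1.0885925  15.30600878]
```

```bash
cat >> fit2.py <<'E'
m=ren(*kxy);o=im.copy();o[br]=[255,128,0];o[wh]=[255,255,255]
cn=cv2.findContours((m>.5).astype(np.uint8),0,1)[0]
pc=((proj(S,[.4492,.155,.056])-[x0,y0]+.5)*F-.5).astype(int);cv2.circle(o,tuple(map(int,pc)),2,(0,255,0),-1)
i2=cv2.convertScaleAbs(im,alpha=1.5);cv2.drawContours(o,cn,-1,(255,0,255),1);cv2.imwrite("pics/f2.png",cv2.resize(np.hstack([i2,o])[:,:,::-1],(800,400)))
E
python3 fit2.py
```

```text
t 8.85 tcp [0.44794893 0.1521762  0.09856107] yaw 8.934282976679821 knob fit [0.44883504 0.14978165] 662.8509803921569 5888
plate now [0.44801466 0.16505898 0.056     ] [18.85598946 23.31549454]
knob-tcp in tool [5.03468317e-04 2.50310976e-03 2.54934194e-07] move world [0.00035496 0.00532835 0.        ] tool units [ 0.02356291 -0.1041714   0.00019824]
```

View pics/f2.png

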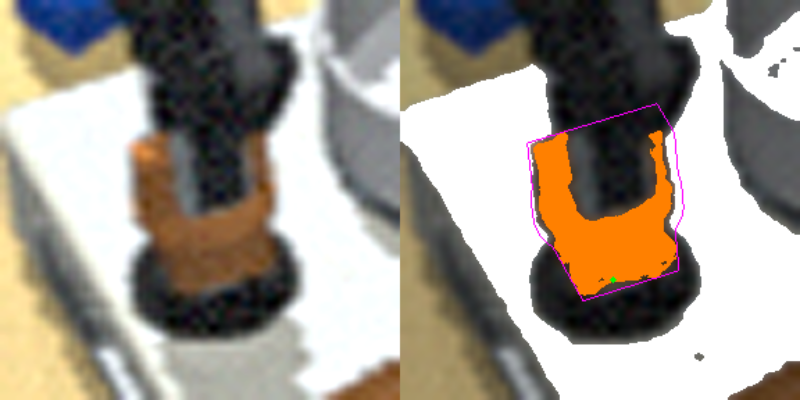

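The picture shows the knob's block over the plate: its bottom edge runs from (180,290) to (272,268). My fit drops too low because the dark plate isn't counted as background. I'll fix that and fit yaw as well.

```bash
cat > fit3.py <<'E'
import sys
src=open("fit.py").read();a,b=src.split("cost=lambda");exec(a)
L=int(sys.argv[1]);kz0=float(sys.argv[2]) if len(sys.argv)>2 else p[2]-.0276
br=(hsv[...,0]<20)&(hsv[...,1]>85)&(hsv[...,2]>35);br[:,:60]&=hsv[:,:60,0]<15;br=big(br)
bg=big(wh);k=~cv2.dilate(br.astype(np.uint8),np.ones((5,5))).astype(bool);bg[L:]=k[L:]
def rn(v):
    global Rz,kz
    Rz=R.from_euler("z",v[2]).as_matrix();kz=kz0+(v[3] if len(v)>3 else 0);return ren(v[0],v[1])
cost=lambda v:(lambda m:(br*(1-m)).sum()+(bg*m).sum())(rn(v))
def go(i,st):
    return minimize(cost,i,method="Nelder-Mead",options=dict(initial_simplex=np.vstack([i]+[i+s for s in np.diag(st)]),maxiter=250))
r=min((go(np.array([p[0]+d,p[1]+e,yaw+f]),[.003,.003,.1]) for d,e,f in((0,0,0),(.002,-.002,.1),(-.002,.002,-.1),(0,.003,-.2))),key=lambda r:r.fun)
print("tcp",p,"fit",r.x[:2],np.degrees(r.x[2]),r.fun,"tool",(M.T@np.r_[r.x[:2]-p[:2],0])[:2],"tool yaw",np.degrees(yaw))
print("to plate (.4485,.1545):",[.4485,.1545]-r.x[:2])
E
python3 fit3.py 162 .0718; python3 fit3.py 162 .0700
```

```text
tcp [0.44795462 0.15220225 0.09856222] fit [0.44850273 0.15043101] 8.469051211236899 757.2941176470589 tool [0.00026624 0.00183488] tool yaw 8.938410471681577
to plate (.4485,.1545): [-2.72573237e-06  4.06898539e-03]
tcp [0.4479635  0.15219824 0.09857421] fit [0.44874492 0.15233796] 9.063841188470892 728.4509803921569 tool [ 7.93630897e-04 -1.66334114e-05] tool yaw 8.936603254208253
to plate (.4485,.1545): [-0.00024492  0.00216204]
```

>>> {"method": "apply_moves", "body": {
  "fingers": [0,0,0,0,0,0,0,0,0],
  "travel": [
    [0,0,-0.12],
    [0.058,-0.062,0],
    [0,0,0],
    [0,0,0.04],
    [0,0,0.04],
    [0,0,0.04],
    [0,0,0.02],
    [0,0,0],
    [0,0,0]
  ],
  "rotation": [
    [0,0,0],
    [0,0,0],
    [0,0,0],
    [0,0,0],
    [0,0,0],
    [0,0,0],
    [0,0,0],
    [0,0,0],
    [0,0,0]
  ]
}}

```text
time: 9.9
tool_pos: [0.449, 0.1558, 0.096]
tcp_rot: [-3.131, -0.244, -0.003]
wrist_force: [-2.9, 1.6, 10.9]
width: 0.156
grip_force: 46.6
```

>>> {"method": "apply_moves", "body": {
  "fingers": [0,0,0,0,0],
  "travel": [
    [0,0,0.04],
    [0,0,0.04],
    [0,0,0.04],
    [0,0,0],
    [0,0,0]
  ],
  "rotation": [
    [0,0,0],
    [0,0,0],
    [0,0,0],
    [0,0,0],
    [0,0,0]
  ]
}}

```text
time: 10.4
tool_pos: [0.4498, 0.1574, 0.0893]
tcp_rot: [-3.128, -0.242, -0.007]
wrist_force: [2.3, 8.2, 2.1]
width: 0.153
grip_force: 45.3
```

>>> {"method": "apply_moves", "body": {
  "fingers": [0,0,0,0,0,0],
  "travel": [
    [0.03,-0.056,0],
    [0,0,0.04],
    [0,0,0.04],
    [0,0,0.05],
    [0,0,0],
    [0,0,0]
  ],
  "rotation": [
    [0,0,0],
    [0,0,0],
    [0,0,0],
    [0,0,0],
    [0,0,0],
    [0,0,0]
  ]
}}

```text
time: 11.0
tool_pos: [0.4487, 0.1576, 0.0829]
tcp_rot: [3.132, 0.244, -0.002]
wrist_force: [-5.0, -1.2, 13.0]
width: 0.15
grip_force: 46.7
```

>>> {"method": "apply_moves", "body": {
  "fingers": [0,0,0,0],
  "travel": [
    [0.03,0,0.05],
    [0,0,0.05],
    [0,0,0],
    [0,0,0]
  ],
  "rotation": [
    [0,0,0],
    [0,0,0],
    [0,0,0],
    [0,0,0]
  ]
}}

```text
time: 11.4
tool_pos: [0.4501, 0.1578, 0.0824]
tcp_rot: [3.131, 0.245, -0.004]
wrist_force: [-20.4, -5.6, 46.4]
width: 0.151
grip_force: 52.2
```

>>> {"method": "apply_moves", "body": {
  "fingers": [0,0,0.35,0.35,0.35,0.4,0.4,0.4,0.4],
  "travel": [
    [-0.03,0,-0.11],
    [0,0,0],
    [0,0,0],
    [0,0,0],
    [0,0,0],
    [0,0,-0.4],
    [0,0,-0.8],
    [0,0,-0.8],
    [0,0,0]
  ],
  "rotation": [
    [0,0,0],
    [0,0,0],
    [0,0,0],
    [0,0,0],
    [0,0,0],
    [0,0,0],
    [0,0,0],
    [0,0,0],
    [0,0,0]
  ]
}}

```text
time: 12.3
tool_pos: [0.4531, 0.1591, 0.1881]
tcp_rot: [-3.13, -0.245, -0.016]
wrist_force: [0.5, 0.9, -0.1]
width: 0.396
grip_force: 0.0
```

```bash
cat > circ.py <<'E'
from m import *
def circ(c,img,x,y,z,r,rng=.012):
    g=cv2.GaussianBlur(cv2.cvtColor(img,cv2.COLOR_BGR2LAB).astype(np.float32),(0,0),.8)
    G=np.sqrt(sum(cv2.Sobel(g[...,k],cv2.CV_32F,1,0)**2+cv2.Sobel(g[...,k],cv2.CV_32F,0,1)**2 for k in range(3)))
    a=np.linspace(0,2*np.pi,120,endpoint=False);best=None
    E=np.array(c["extrinsics"]);K=np.array([[c["fx"],0,c["cx"]],[0,c["fy"],c["cy"]],[0,0,1]])
    P0=np.c_[r*np.cos(a),r*np.sin(a),np.full(120,z)]
    st=rng/3;cx,cy=x,y
    for lvl in range(4):
        o=[]
        for dx in np.arange(-4,5):
            for dy in np.arange(-4,5):
                q=(P0+[cx+dx*st,cy+dy*st,0])@E[:3,:3].T+E[:3,3];u=q@K.T;u=(u[:,:2]/u[:,2:]).astype(np.float32)
                v=np.minimum(cv2.remap(G,u[None,:,0],u[None,:,1],cv2.INTER_LINEAR),60).mean();o.append((v,cx+dx*st,cy+dy*st))
        v,cx,cy=max(o);st/=3
    return round(cx,4),round(cy,4),round(float(v),1)
E
python3 - <<'E'
from circ import *
T=read_camera("top");S=read_camera("side")
t0=cv2.imread("pics/top0.png");s0=cv2.imread("pics/side0.png")
for n,c,i in(("T",T,t0),("S",S,s0)):
    print(n,"plate",circ(c,i,.451,.156,.056,.026),"pan",circ(c,i,.557,.205,.097,.061),"lid",circ(c,i,.468,-.283,.008,.064),"small",circ(c,i,.626,-.22,.008,.042))
i=S["image"][:,:,::-1].copy();print("S now pan",circ(S,i,.557,.205,.097,.061),"lid",circ(S,i,.468,-.283,.008,.064))
E
python3 fit3.py 0 .056
```

```text
T plate (np.float64(0.4586), np.float64(0.1575), 60.0) pan (np.float64(0.5566), np.float64(0.2038), 59.5) lid (np.float64(0.4708), np.float64(-0.2808), 60.0) small (np.float64(0.6284), np.float64(-0.2225), 59.9)
S plate (np.float64(0.454), np.float64(0.1593), 60.0) pan (np.float64(0.5557), np.float64(0.2013), 60.0) lid (np.float64(0.469), np.float64(-0.2815), 60.0) small (np.float64(0.6272), np.float64(-0.2213), 60.0)
S now pan (np.float64(0.5545), np.float64(0.2072), 60.0) lid (np.float64(0.4692), np.float64(-0.2817), 60.0)
tcp [0.44981081 0.1581072  0.18316383] fit [0.44863224 0.15500111] 9.965154145877722 635.1882352941177 tool [-0.0016468   0.00288528] tool yaw 8.937355266836548
to plate (.4485,.1545): [-0.00013224 -0.00050111]
```

```bash
sed -i 's/,60).mean/,400).mean/' circ.py; python3 - <<'E'
from circ import *
T=read_camera("top");S=read_camera("side")
t0=cv2.imread("pics/top0.png");s0=cv2.imread("pics/side0.png")
for n,c,i in(("T",T,t0),("S",S,s0)):
    print(n,"plate",circ(c,i,.451,.156,.056,.026,.006),"pan",circ(c,i,.557,.205,.097,.061),"lid",circ(c,i,.468,-.283,.008,.064),"small",circ(c,i,.626,-.22,.008,.042))
i=S["image"][:,:,::-1].copy();j=T["image"][:,:,::-1].copy();print("now S pan",circ(S,i,.557,.205,.097,.061),"lid",circ(S,i,.468,-.283,.008,.064),"T lid",circ(T,j,.468,-.283,.008,.064))
s=read_state();print(s["time"],s["tool_pos"],s["q"])
E
```

```text
T plate (np.float64(0.4529), np.float64(0.1577), 317.7) pan (np.float64(0.558), np.float64(0.2051), 133.1) lid (np.float64(0.4708), np.float64(-0.2817), 73.3) small (np.float64(0.6287), np.float64(-0.2219), 74.6)
S plate (np.float64(0.4495), np.float64(0.1559), 356.7) pan (np.float64(0.5561), np.float64(0.2028), 154.0) lid (np.float64(0.4677), np.float64(-0.2812), 122.0) small (np.float64(0.6253), np.float64(-0.2218), 123.9)
now S pan (np.float64(0.557), np.float64(0.2041), 166.9) lid (np.float64(0.4676), np.float64(-0.2811), 133.1) T lid (np.float64(0.4708), np.float64(-0.2814), 76.9)
12.55 [0.44765965 0.15746845 0.18032512] [ 2.85754084e-01 -7.89227419e-02  2.07365552e+00 -1.18586396e-05
  1.15043078e+00  1.70057331e+00]
```

Knob fits home at (0.4486,0.1550), against the plate's (0.4490,0.1550) in the same camera. Now to the big lid, at about (0.468,-0.281) after correcting for the camera offsets.

>>> {"method": "apply_moves", "body": {
  "fingers": [0.5,0.5,0.5,0.5,0.5,0.5,0.5,0.5,0.5,0.5,0.5,0.5],
  "travel": [
    [-0.1,0.79,0],
    [-0.09,0.79,0],
    [-0.09,0.79,0],
    [-0.09,0.79,0],
    [-0.09,0.79,0],
    [-0.09,0.79,0],
    [-0.09,0.79,0],
    [-0.09,0.79,0],
    [-0.09,0.8,0],
    [-0.09,0.8,0],
    [-0.09,0.8,0],
    [0,0,0]
  ],
  "rotation": [
    [0,0,0],
    [0,0,0],
    [0,0,0],
    [0,0,0],
    [0,0,0],
    [0,0,0],
    [0,0,0],
    [0,0,0],
    [0,0,0],
    [0,0,0],
    [0,0,0],
    [0,0,0]
  ]
}}

```text
time: 13.75
tool_pos: [0.4665, -0.2844, 0.1804]
tcp_rot: [3.132, 0.238, -0.003]
wrist_force: [1.1, -0.6, 0.4]
width: 0.502
grip_force: 0.0
```

>>> {"method": "apply_moves", "body": {
  "fingers": [0.5,0.5,0.5,0.5,0.5],
  "travel": [
    [0,0,0.8],
    [0,0,0.8],
    [0,0,0],
    [0,0,0],
    [0,0,0]
  ],
  "rotation": [
    [0,0,0],
    [0,0,0],
    [0,0,0],
    [0,0,0],
    [0,0,0]
  ]
}}

```text
time: 14.25
tool_pos: [0.4685, -0.2808, 0.1039]
tcp_rot: [3.131, 0.246, 0.003]
wrist_force: [-0.4, -0.1, -0.3]
width: 0.5
grip_force: 0.0
```

>>> {"method": "apply_moves", "body": {
  "fingers": [0.5,0.5,0.5,0.5,0.5,0,0,0,0,0,0],
  "travel": [
    [-0.01,0,0.6],
    [0,0,0.6],
    [0,0,0.45],
    [0,0,0.18],
    [0,0,0],
    [0,0,0],
    [0,0,0],
    [0,0,0],
    [0,0,0],
    [0,0,0],
    [0,0,0]
  ],
  "rotation": [
    [0,0,0],
    [0,0,0],
    [0,0,0],
    [0,0,0],
    [0,0,0],
    [0,0,0],
    [0,0,0],
    [0,0,0],
    [0,0,0],
    [0,0,0],
    [0,0,0]
  ],
  "newtons": 50
}}

```text
time: 15.35
tool_pos: [0.4686, -0.2818, 0.0131]
tcp_rot: [3.13, 0.244, 0.005]
wrist_force: [-0.1, 1.2, 7.1]
width: 0.207
grip_force: 48.9
```

>>> {"method": "apply_moves", "body": {
  "fingers": [0,0,0,0,0,0],
  "travel": [
    [0,0,-0.2],
    [0,0,-0.5],
    [0,0,-0.9],
    [0,0,-0.9],
    [0,0,-0.7],
    [0,0,-0.2]
  ],
  "rotation": [
    [0,0,0],
    [0,0,0],
    [0,0,0],
    [0,0,0],
    [0,0,0],
    [0,0,0]
  ]
}}

```text
time: 15.95
tool_pos: [0.4694, -0.2824, 0.1868]
tcp_rot: [3.126, 0.244, 0.012]
wrist_force: [0.6, 1.0, -0.6]
width: 0.207
grip_force: 48.9
```

>>> {"method": "apply_moves", "body": {
  "fingers": [0,0,0,0,0,0,0,0,0,0,0,0],
  "travel": [
    [0.12,-0.35,0],
    [0.25,-0.7,0],
    [0.3,-0.87,0],
    [0.32,-0.93,0],
    [0.32,-0.93,0],
    [0.32,-0.93,0],
    [0.32,-0.93,0],
    [0.32,-0.93,0],
    [0.3,-0.87,0],
    [0.3,-0.87,0],
    [0.25,-0.7,0],
    [0.12,-0.31,0]
  ],
  "rotation": [
    [0,0,0],
    [0,0,0],
    [0,0,0],
    [0,0,0],
    [0,0,0],
    [0,0,0],
    [0,0,0],
    [0,0,0],
    [0,0,0],
    [0,0,0],
    [0,0,0],
    [0,0,0]
  ]
}}

```text
time: 17.15
tool_pos: [0.5537, 0.2078, 0.1794]
tcp_rot: [-3.131, -0.249, 0.003]
wrist_force: [-0.1, -0.1, -0.3]
width: 0.21
grip_force: 49.1
```

>>> {"method": "apply_moves", "body": {
  "fingers": [0,0,0,0],
  "travel": [
    [0,0,0.6],
    [0,0,0.2],
    [0,0,0],
    [0,0,0]
  ],
  "rotation": [
    [0,0,0],
    [0,0,0],
    [0,0,0],
    [0,0,0]
  ]
}}

```text
time: 17.55
tool_pos: [0.5541, 0.2038, 0.1405]
tcp_rot: [3.132, 0.243, -0.002]
wrist_force: [0.1, -0.1, -0.6]
width: 0.209
grip_force: 49.1
```

```bash
python3 - <<'E'
from circ import *
s=read_state();p=s["tool_pos"];print(s["time"],p,s["wrist_force"],s["torque"],R.from_rotvec(s["tcp_rot"]).as_matrix().round(3).tolist())
S=read_camera("side");i=S["image"][:,:,::-1].copy();z=p[2]-.0131+.008
print("lid S",circ(S,i,p[0]-.0005,p[1]-.0016,z,.064,.009),"pan S",circ(S,i,.5563,.2035,.097,.061,.009))
save(S,"l1.png",(220,120,380,240),5)
E
```

```text
17.55 [0.55408011 0.20379502 0.14045543] [ 0.13406314 -0.09852036 -0.62532621] [ 0.04878486 -0.01028418  0.01590579] [[0.988, 0.154, -0.001], [0.154, -0.988, -0.001], [-0.001, 0.0, -1.0]]
lid S (np.float64(0.554), np.float64(0.2028), 136.0) pan S (np.float64(0.5552), np.float64(0.2055), 88.0)
```

View pics/l1.png

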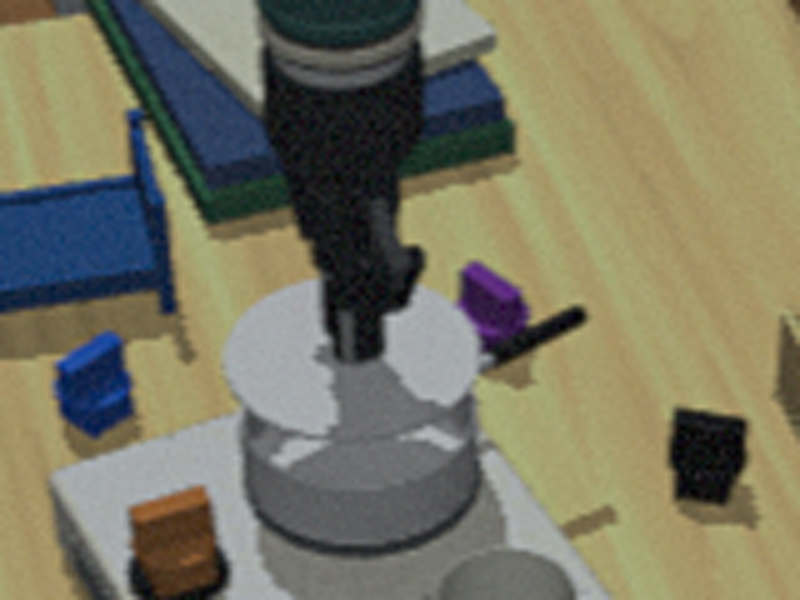

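Lid held level over the pan, and the knob sits on its plate at crop (175,540). In the side camera the lid needs about +2.5 mm in x. I'll lower it gently.

>>> {"method": "apply_moves", "body": {
  "fingers": [0,0,0,0,0,0,0,0,0],
  "travel": [
    [0.05,-0.006,0.2],
    [0,0,0.2],
    [0,0,0.15],
    [0,0,0],
    [0,0,0.04],
    [0,0,0.04],
    [0,0,0.04],
    [0,0,0],
    [0,0,0]
  ],
  "rotation": [
    [0,0,0],
    [0,0,0],
    [0,0,0],
    [0,0,0],
    [0,0,0],
    [0,0,0],
    [0,0,0],
    [0,0,0],
    [0,0,0]
  ]
}}

```text
time: 18.5
tool_pos: [0.557, 0.2056, 0.1074]
tcp_rot: [-3.132, -0.245, -0.0]
wrist_force: [0.5, 0.1, -1.2]
width: 0.214
grip_force: 49.1
```

No contact force at z 0.1074, below the plug's entry height (0.1101), so the plug is inside the rim. I'll lower a little further.

>>> {"method": "apply_moves", "body": {
  "fingers": [0,0,0,0,0],
  "travel": [
    [0,0,0.03],
    [0,0,0.02],
    [0,0,0],
    [0,0,0],
    [0,0,0]
  ],
  "rotation": [
    [0,0,0],
    [0,0,0],
    [0,0,0],
    [0,0,0],
    [0,0,0]
  ]
}}

```text
time: 19.0
tool_pos: [0.5571, 0.2056, 0.1051]
tcp_rot: [-3.132, -0.245, -0.001]
wrist_force: [-0.7, -0.5, 1.9]
width: 0.206
grip_force: 49.5
```

>>> {"method": "apply_moves", "body": {
  "fingers": [0.1,0.45,0.45,0.45,0.45,0.45,0.45,0.45,0.45,0.45],
  "travel": [
    [0,0,0.01],
    [0,0,0],
    [0,0,0],
    [0,0,0],
    [0,0,-0.2],
    [0,0,-0.5],
    [0,0,-0.8],
    [0,0,-0.8],
    [0,0,0],
    [0,0,0]
  ],
  "rotation": [
    [0,0,0],
    [0,0,0],
    [0,0,0],
    [0,0,0],
    [0,0,0],
    [0,0,0],
    [0,0,0],
    [0,0,0],
    [0,0,0],
    [0,0,0]
  ]
}}

```text
time: 20.0
tool_pos: [0.5581, 0.2059, 0.2218]
tcp_rot: [-3.131, -0.245, -0.007]
wrist_force: [0.8, -1.0, -0.3]
width: 0.446
grip_force: 0.0
```

```bash
python3 - <<'E'
from circ import *
s=read_state();print(s["time"],s["tool_pos"],s["joint_vel"])
S=read_camera("side");i=S["image"][:,:,::-1].copy()
for z in(.097,.1,.103): print(z,"lid S",circ(S,i,.5563,.2035,z,.064,.009))
save(S,"l2.png",(220,120,380,240),5)
E
```

```text
20.0 [0.55808689 0.20587241 0.22177001] [ 0.00207735  0.03198193  0.05339864  0.00137919 -0.00131188 -0.0013542 ]
0.097 lid S (np.float64(0.5577), np.float64(0.2083), 150.3)
0.1 lid S (np.float64(0.557), np.float64(0.2049), 150.7)
0.103 lid S (np.float64(0.5562), np.float64(0.2016), 150.9)
```

View pics/l2.png

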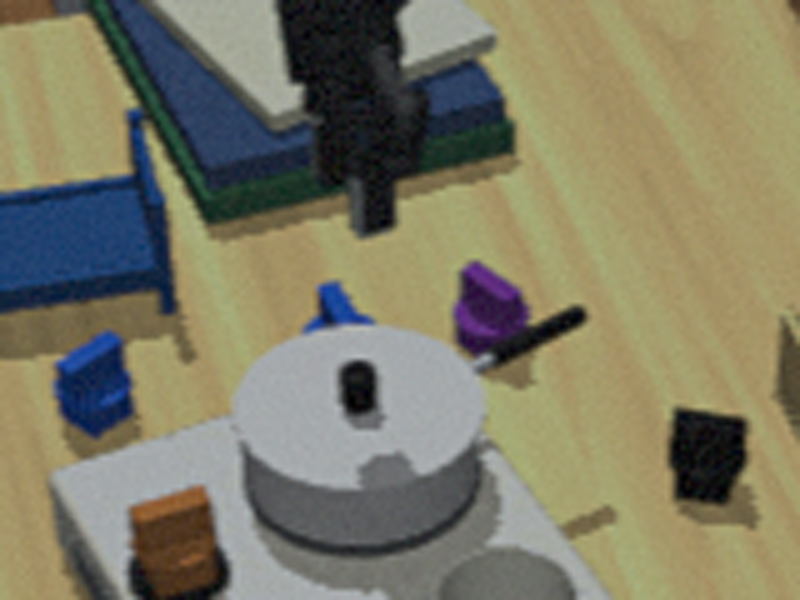

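The picture shows the lid level on the pan (grip at crop (358,388)), the knob home on its plate and the gripper clear of everything. The lid fits at (0.557,0.205) at seated height, in line with the pan at (0.557,0.204).

```bash
python3 -c "
from workcell import *
print(finish_job())"
```

```text
the job is handed in; nothing more can be done
None
```

I handed the job in at about 20 s: the wooden knob is pushed home on the spindle and the larger lid sits level on the saucepan. Both checked out in the side camera, but the hand-in returned no verdict.

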